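# Nudge the fixture plate home onto the gauging station's pins

### The job

The fixture plate with the shaft in its V-blocks is lying askew on top of the gauging station's two locating pins. Nudge the plate sideways with your fingertips, letting the rear guide bar square it up, until both of its holes drop over the pins and it lies flat on the station, fully home. Do not lift the plate or tip it up, do not touch the V-blocks or the shaft, which must stay lying in them, and leave the loose tools, gauges and bottle round about where they are.

Things in the scene. Friction and masses are not known exactly. Their poses are not given: they have to be found in the camera images.
- station: Fixed gauging station: blue cast base 170 mm (x) by 220 mm (y) by 30 mm high with a flat ground steel top, the seat. A bolting lug 12 mm high sticks out 20 mm at the middle of each short end. Origin: centre of its underside, on the bench; z up; its +x points away from the robot (turned up to 0.25 rad either way), towards the rear guide bar.
- pin_left (a point): Foot of the left locating pin, at seat level: x +20, y +40, z +30 mm in the station's frame. The pin is 8 mm thick for 3 mm, then a steep cone narrowing to 4.4 mm across at its top, 7 mm above the seat. The pins are hidden under the plate at the start.
- pin_right (a point): Foot of the right locating pin, same shape: x +20, y -40, z +30 mm in the station's frame.
- plate: Loose aluminium fixture plate, 100 mm (x) by 140 mm (y) by 8 mm thick, about 0.5 kg with its V-blocks. Origin: centre of its underside; z up; axes as the station's when home. It slides with 1.5 to 4 N. When both holes are within about 1.5 mm of the pins it drops by its own weight; home, its underside lies on the seat and its origin on point seat.
- hole_left (a point): Centre of the left hole (9 mm, right through) at the plate's underside: x +20, y +40 mm in the plate's frame. Home, it coincides with pin_left.
- hole_right (a point): Centre of the right hole (9 mm, right through) at the plate's underside: x +20, y -40 mm in the plate's frame. Home, it coincides with pin_right.
- vees: The two dark steel V-blocks fixed on the plate, each 39 mm (x) by 12 mm (y) and 18 mm high above the plate, at x -14, y +26 and -26 mm in the plate's frame. Same origin and axes as the plate.
- cradle (a point): The point on the plate where the shaft's centre belongs: x -14, y 0, z +28 mm in the plate's frame. At the start the plate's front (-x) bottom edge rests on the seat and its underside on the two pin tops, so it leans about 5 degrees, rear edge about 9 mm up; it lies 7 to 17 mm short of home in x, up to 22 mm off to either side in y, turned up to 0.1 rad.
- shaft: Loose black shaft, 20 mm thick and 70 mm long with 13 mm steel journals (98 mm overall), 0.2 kg, lying along the plate's y in the V-blocks, its top 38 mm above the plate's underside. Origin: its centre; its own y is its axis.
- ring_gauge: Loose steel ring gauge, 56 mm across, 18 mm high, on the bench beside the station. Leave alone. Origin: centre of its underside.
- oil_bottle: Loose small brown bottle with a black cap, 34 mm thick, 75 mm high, on the bench. Leave alone. Origin: centre of its underside.
- plug_gauge: Loose upright steel plug gauge, 22 mm thick, 85 mm high, on the bench. Leave alone. Origin: centre of its underside.
- screwdriver: Loose screwdriver with a red handle, 190 mm long, on the bench. Leave alone. Origin: middle of its length.
- spanner: Loose steel spanner, 140 mm long, on the bench. Leave alone. Origin: middle of its length.
- seat (a point): Centre of the seat face, on top of the station: z +30 mm in the station's frame; axes as the station's.
- guide (a point): Middle of the rear guide bar's front face, at seat level: x +50.6, z +30 mm in the station's frame. The bar is dark steel, 190 mm long in y, 14 mm wide, and stands 20 mm above the seat. It is a rough guide for the plate's rear edge: with the plate home there is a 0.6 mm gap between them.
There are look-alikes about, which are no part of the job. There is more than one size of the plate; the job needs the largest.

How it is judged (in metres and radians):
At the end, for the whole second after the job is handed in: Both holes sit over their pins with the underside on the seat (each hole within 2 mm of its pin's foot, in height too), the plate lies flat within 0.02 rad, the shaft still lies in the V-blocks (centre within 12 mm of its place, along the plate within 0.06 rad), and both are at rest (distance between hole_left and pin_left below 0.002 m and distance between hole_right and pin_right below 0.002 m and angle between plate's own z axis and vertical below 0.02 rad and distance between shaft and cradle below 0.012 m and angle between the y axis of shaft and the y axis of plate, either way round below 0.06 rad and linear speed of each of plate, shaft below 0.01 m/s); the robot touches nothing.
It fails at once if the plate is lifted or tipped up: its middle rises more than 12 mm above the seat, or it leans more than 0.2 rad (z of plate in the frame of seat above 0.012 m or angle between plate's own z axis and vertical above 0.2 rad).
It fails at once if the robot touches the V-blocks or the shaft (contact force between any of the fingers, the arm and vees above 0.5 N or contact force between any of the fingers, the arm and shaft above 0.5 N).
It fails at once if the shaft leaves its place in the V-blocks (more than 12 mm) (distance between shaft and cradle above 0.012 m).
It fails at once if a tool, gauge or bottle nearby is moved by more than 15 mm (distance of any of ring_gauge, oil_bottle, plug_gauge, screwdriver, spanner from where it was at the start of the episode above 0.015 m).
It also fails if it takes over 58 s, if anything falls off the work surface, if the arm or the gripper's body presses on something with over 40 N, if the wrist force passes 120 N, or if a joint passes its speed limit or range.

### The arm

A 6-joint arm with a two-finger parallel gripper is mounted at the origin on the work surface. World frame = base frame: x ahead of the robot, y to its left, z up, the work surface at z = 0. Lengths are in mm, angles in rad, forces in N, time in s.
With the tool pointing down it reaches from about 300 to 750 mm from the base axis. Payload 8.5 kg.
Tool frame: the origin (TCP) lies midway between the tips of the shut fingers; the grasp point (between the pads) lies 19 mm behind it; z points along the fingers, x is the direction in which the jaws open and shut, and the axes are right-handed (so a half turn about z gives the same grasp; the last joint's range is limited). The gripper opens to 88 mm and grips with 3 to 60 N. Pads are 18 mm wide; open, the fingers measure 123 mm over their backs; the gripper's body (75 mm by 187 mm) begins 45 mm behind the grasp point.
Start: joints at [-1.554, 0.381, 1.297, -0, 1.464, -0.215], TCP at [126.347, -535.273, 238.748] pointing down, gripper open.
Joint ranges: [-3.11, 3.11], [-0.89, 2.33], [0.22, 2.48], [-1.42, 4.56], [0.17, 2.85], [-2.88, 2.88]. Speed limits (rad/s): [2.39, 2.39, 3.14, 3.14, 3.14, 3.14].

### API

Orientations are given as a rotation vector (axis times angle).
In Python, from rig import manip gives the robot as it stands.
- The arm moves only by the shell command python3 -m inch 'ROWS'. ROWS is JSON, a list of rows, each an object with "rot": the turn, a rotation vector about the tool's x, y, z as a fraction of full scale, a list of three; "xyz": the shift along the tool's x, y, z as a fraction of full scale, a list of three; "grip": the gripper command: -1 is fully open, 1 is shut, values between are in proportion. A call has exactly 8 rows; each row is the pose to reach, as a shift and turn from the pose commanded when the call began, along the tool's axes at that moment, turning the shorter way round; what a row does not reach only later rows make up. Full scale, the value 1, is 100 mm for a shift and 180 degrees for a turn. A row lasts 1/12 s, in which the tool goes at most 41.7 mm and 7.16 degrees, less where a joint would pass 70% of its speed; a pose out of reach is approached as far as the arm can. A call with a number of a shift or a turn outside -1 to 1 is refused whole. A call with a gripper value outside its range is refused whole. The fingers move at their own pace and stop on an object; the grip force is fixed at half the most. Time passes only in rows, so rows that repeat a pose let the fingers close, or fill a call up. It gives the time, the measured TCP pose, the force and the opening at its end, in the units of the state.
- manip.read_state(): the state, without advancing time (a new reading comes with each control period).
- manip.get_image(name): name is "side" or "top"; returns (picture, depth): 400x640x3 uint8, red, green, blue; 400x640 float32, mm along the optical axis (not along the pixel's ray), 0 where there is no reading.
- manip.get_calibration(name): a dict with "vfov" (degrees; the focal length in pixels is half the picture's height over the tangent of half this angle, whatever the lens; pixels are square), "cx", "cy" (the principal point, pixels), "T" (4x4, takes a point from camera to world coordinates). Camera axes: x right, y down, z forward; pixel columns grow to the right and rows downward; lengths in mm; the calibration is good to about 2 mm. A picture is of the moment at which its call begins. get_calibration takes no time and is no camera call.
- manip.finish_job(): hands the job in, once; it reports no verdict.
Trained networks look in the newest picture that a camera, given by its name, has taken for a name from the list of things; names that differ only in an ending like _2 or _b are one class to them, and where a whole thing is asked for, a point or a joint stands for the part that bears it (a point fixed in the world has none). Each returns a list of dicts, best first, with "p" (0 to 1); they miss things now and then, are a little off and sometimes report something else, mostly with a low value. They report only what shows in the picture. A call takes as long as a camera call. They do not tell look-alikes from the thing itself.
- manip.search_frame(query, camera): "bbox" ([left, top, right, bottom] in pixels, round what is visible of it).
- manip.silhouettes(query, camera): "pixels" (400x640 bool, what is visible of it) and "bbox" ([left, top, right, bottom] in pixels, round what is visible of it).
- manip.tip_of(query, camera): "at" ([column, row] in pixels: a listed point, or the origin of a listed thing).
The state is a dict: "time_s": time; "qpos": joint angles; "qvel": joint speeds; "joint_efforts": joint torques, N m; "tool_pos": TCP position; "tcp_rot": TCP orientation; "contact_force": force on the tool from outside, world axes, zero at the start; "ft_torque": the same for the moment, N m; "opening": opening from 0.0 (shut) to 1.0 (fully open).
Only numpy, scipy, OpenCV 4.12 (cv2) and the standard library are available. Lean on these libraries where they do the work, as an engineer would, in place of code of your own. Each camera call takes 0.05 s, during which the arm holds its last target.

## Working session

There is one attempt and no reset: what is moved stays moved. The work goes in short steps, Python scripts to look and compute and a shell command to move; the robot and the scene stay as the last step left them, time stands still between calls to the robot, and variables do not carry over. Pictures are saved under pics/ and viewed, and the job is handed in when it is done.

```bash
mkdir -p pics; ls
cat > h.py <<'E'
import numpy as np,cv2
from rig import manip
def cal(n):
    c=manip.get_calibration(n); f=200/np.tan(np.radians(c["vfov"])/2); return f,c["cx"],c["cy"],np.array(c["T"])
def p2w(n,u,v,z):  # depth
    f,cx,cy,T=cal(n); return (T@np.array([(u-cx)/f*z,(v-cy)/f*z,z,1]))[:3]
def ray(n,u,v,h):
    f,cx,cy,T=cal(n); d=T[:3,:3]@np.array([(u-cx)/f,(v-cy)/f,1]); o=T[:3,3]; return o+d*(h-o[2])/d[2]
def w2p(n,P):
    f,cx,cy,T=cal(n); q=np.linalg.inv(T)@np.append(P,1); return np.array([q[0]/q[2]*f+cx,q[1]/q[2]*f+cy])
def snap(n,fn):
    im,d=manip.get_image(n); cv2.imwrite(fn,im[:,:,::-1]); np.save('/tmp/%s.npy'%n,d); np.save('/tmp/%s_im.npy'%n,im); return im,d
E
python3 - <<'E'
from h import *
for n in("top","side"):
    snap(n,"pics/%s0.png"%n); print(n,cal(n))
    print(manip.get_calibration(n).keys())
    for q in("plate","station","vees","shaft","hole_left","hole_right","cradle","guide","ring_gauge","oil_bottle","plug_gauge","screwdriver","spanner"):
        print(q,[(np.round(r["at"],1).tolist(),round(r["p"],2)) for r in manip.tip_of(q,n)])
print(manip.read_state())
E
```

```text
pics
top (np.float64(434.28728815452), 326.59493184301016, 199.6754104263039, array([[ 8.50576250e-03, -9.85888088e-01,  1.67189505e-01,
         3.58748010e+02],
       [-9.99956336e-01, -7.73887418e-03,  5.23793187e-03,
        -1.50553291e+02],
       [-3.87015610e-03, -1.67226757e-01, -9.85910865e-01,
         1.14975071e+03],
       [ 0.00000000e+00,  0.00000000e+00,  0.00000000e+00,
         1.00000000e+00]]))
dict_keys(['vfov', 'cx', 'cy', 'T'])
plate [([274.1, 281.3], 0.82), ([358.7, 186.7], 0.72)]
station [([266.9, 214.1], 0.35), ([215.3, 262.9], 0.31)]
vees [([267.1, 210.1], 0.54), ([247.1, 208.2], 0.2)]
shaft [([277.9, 199.1], 0.56), ([265.9, 217.5], 0.51)]
hole_left [([282.2, 292.0], 0.69), ([367.7, 185.1], 0.55)]
hole_right [([345.2, 184.2], 0.92), ([280.8, 200.3], 0.9), ([279.6, 269.0], 0.68)]
cradle [([271.1, 280.0], 0.97), ([263.2, 212.2], 0.88), ([264.8, 213.9], 0.65), ([358.0, 191.8], 0.59)]
guide [([257.9, 186.7], 0.64)]
ring_gauge [([320.4, 251.8], 0.75)]
oil_bottle [([245.3, 161.3], 0.45)]
plug_gauge [([214.2, 260.4], 0.51)]
screwdriver [([418.3, 208.0], 0.59)]
s
[... 1207 characters left out ...]
6)]
{'time_s': 1.4, 'qpos': array([-1.55431812e+00,  3.80590173e-01,  1.29739373e+00, -4.14572325e-07,
        1.46362994e+00, -2.15264309e-01]), 'qvel': array([-1.33778678e-04, -1.00681777e-03,  2.59279343e-04, -1.35993334e-03,
       -1.44899250e-04,  7.95395345e-05]), 'joint_efforts': array([-1.78231643e-03, -4.37788975e+01, -2.24736124e+01,  7.12814089e-02,
        3.13031988e-02, -2.19429262e-05]), 'tool_pos': array([ 126.33691918, -535.26891663,  238.75580005]), 'tcp_rot': array([-2.46335846e+00,  1.94970977e+00,  2.15775599e-05]), 'contact_force': array([ 0.17561561, -0.2119128 , -0.14842465]), 'ft_torque': array([ 0.00023154, -0.02412035,  0.00257562]), 'opening': 1.0009570419596447}
```

Run:
```python
import cv2
a=cv2.imread("pics/top0.png")[130:330,190:450]; cv2.imwrite("pics/top0c.png",cv2.resize(a,None,fx=3,fy=3,interpolation=cv2.INTER_CUBIC)[:600,:800])
a=cv2.imread("pics/side0.png")[150:310,220:450]; cv2.imwrite("pics/side0c.png",cv2.resize(a,None,fx=3.4,fy=3.4,interpolation=cv2.INTER_CUBIC))
```

```text
(no output)
```

View pics/top0.png

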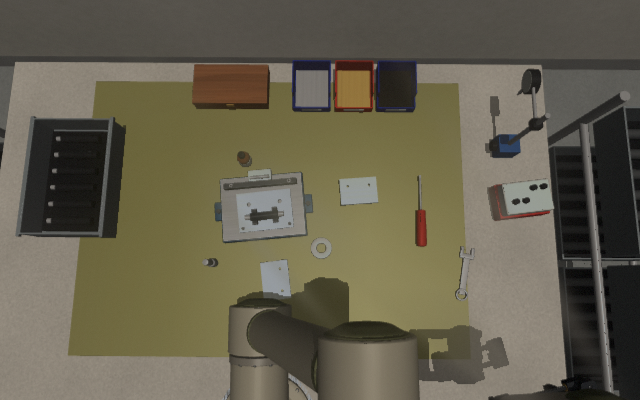

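View pics/top0c.png

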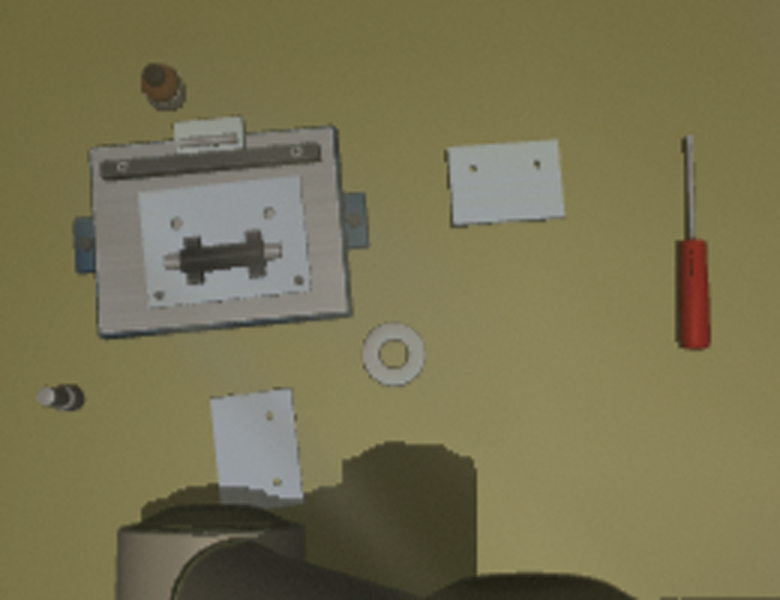

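View pics/side0c.png

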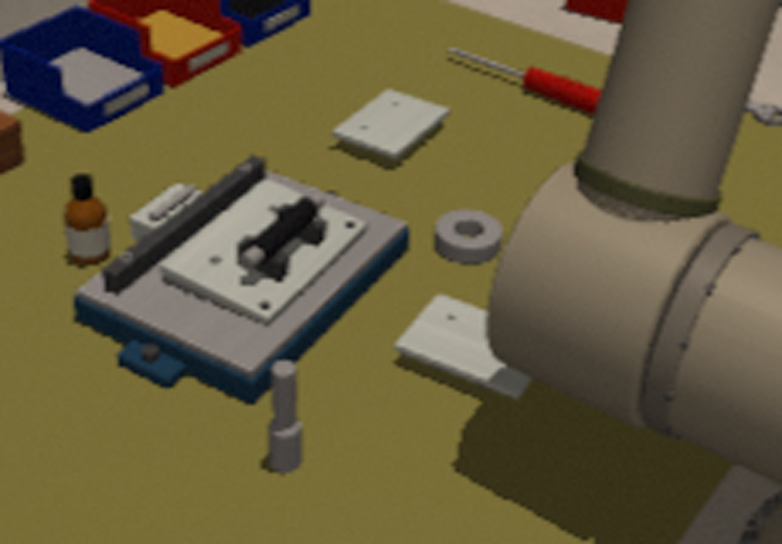

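The job's plate is the one with V-blocks on the station, top (265,211). The look-alikes are bare plates at (358,190) and (275,280). Next I measure the poses.

```bash
cat > meas.py <<'E'
from h import *
def rectify(n,h,ctr,size=300,s=4):
    # world patch at height h -> s px/mm... rows: -x, cols: -y
    f,cx,cy,T=cal(n)
    xs=ctr[0]+size/2-np.arange(size*s)/s; ys=ctr[1]+size/2-np.arange(size*s)/s
    Y,X=np.meshgrid(ys,xs); P=np.stack([X,Y,np.full_like(X,h),np.ones_like(X)],-1)@np.linalg.inv(T).T
    u=(P[...,0]/P[...,2]*f+cx).astype(np.float32); v=(P[...,1]/P[...,2]*f+cy).astype(np.float32)
    return u,v
E
python3 - <<'E'
from meas import *
im=np.load('/tmp/top_im.npy'); d=np.load('/tmp/top.npy')
print(ray("top",263,211,38))
c=ray("top",262,208,30); print(c)
u,v=rectify("top",30,c[:2],260,3)
r=cv2.remap(im,u,v,cv2.INTER_CUBIC)
# height map
f,cx,cy,T=cal("top"); V,U=np.mgrid[0:400,0:640]
P=np.stack([(U-cx)/f*d,(V-cy)/f*d,d],-1)@T[:3,:3].T+T[:3,3]
np.save('/tmp/P.npy',P)
r=r[:600,:780]
cv2.imwrite("pics/rect0.png",cv2.convertScaleAbs(r[:,:,::-1],alpha=1.6))
for v_ in range(170,245,5): print(v_,np.round(P[v_,212:318:6,2]).astype(int))
E
```

```text
[516.27692599  19.58958132  38.        ]
[525.28947126  23.68439862  30.        ]
170 [ 3  0 -1  2  1 -2  3 54 48 45  3  0  3  5 -3  0  1  0]
175 [-1  2  4  0 -2 -1 49 49 55 56 31 26 33 28 28 12  4  1]
180 [ 5 -3 29 32 29 31 47 47 46 51 51 51 50 50 50 24  3  2]
185 [-1  2 49 51 50 49 52 51 51 46 42 28 26 35 31 26  3  4]
190 [  -4    4   26   30   29 1150   33   30   29   26   47   46   46   30
   32   22    2   -1]
195 [-1  0 30 32 42 48 45 47 44 43 46 48 47 45 27 32 18  1]
200 [ 1  0 32 29 29 47 46 41 39 45 39 32 44 40 28 31 11  5]
205 [  -1    9   33   28   33   41   31   43   45 1150   45   43   43   45
   31   33   11    2]
210 [ 2 22 32 32 34 42 42 61 44 42 61 44 40 46 30 31 12 -4]
215 [-3 12 28 29 31 42 63 72 69 71 70 62 40 44 31 30  2 -1]
220 [ 3  8 31 29 34 38 38 56 42 40 41 37 38 39 30 30  2  3]
225 [ 3 -3 31 30 31 40 43 41 39 37 40 37 41 40 29 32  2  1]
230 [ 3  0 31 29 32 41 38 40 35 30 31 27 25 33 27 32  5  0]
235 [ 3  2 30 30 31 29 26 28 31 30 32 30 28 22 25 22  0  2]
240 [-7  1 30 29 24 24 19  4  0  2  2  2 -1 -1  0  2  4 18]
```

View pics/rect0.png

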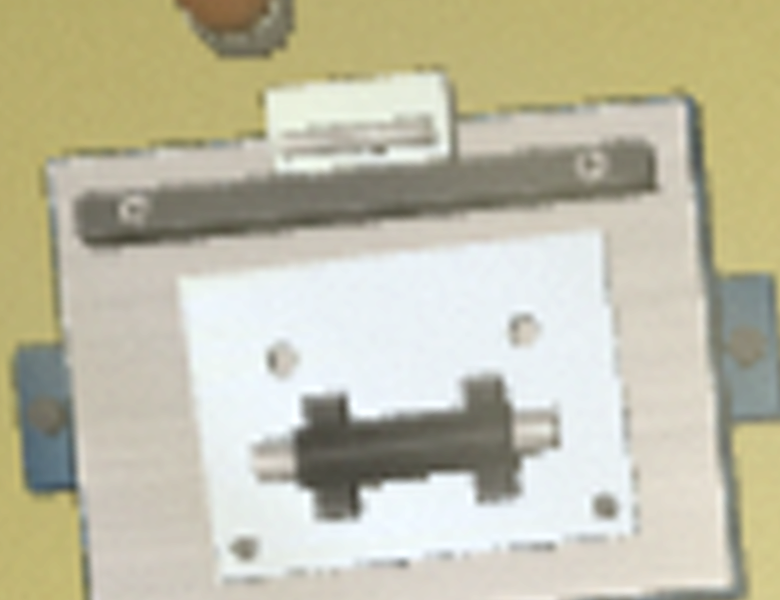

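```bash
cat > fit.py <<'E'
from h import *
from scipy.optimize import least_squares
from scipy.spatial.transform import Rotation as R
from scipy.ndimage import map_coordinates
def proj(n,P,C):
    f,cx,cy,Ti=C; q=P@Ti[:3,:3].T+Ti[:3,3]; return np.c_[q[:,0]/q[:,2]*f+cx,q[:,1]/q[:,2]*f+cy]
def edges(n,im,segs,pose,rng=4.0,sign=None,N=40):
    """segs: list (p0,p1,inside_pt) local; returns residual obs: (local pts, observed pix, normal)"""
    f,cx,cy,T=cal(n); C=(f,cx,cy,np.linalg.inv(T)); g=cv2.GaussianBlur(im.astype(np.float32),(0,0),.7).sum(2)
    out=[]
    for i,(a,b,ins,sg) in enumerate(segs):
        t=np.linspace(.06,.94,N)[:,None]; L=np.array(a)*(1-t)+np.array(b)*t
        W=pose(L); p=proj(n,W,C); d=p[-1]-p[0]; d/=np.linalg.norm(d); nn=np.array([-d[1],d[0]])
        c=proj(n,pose(np.array([ins],float)),C)[0]
        if (c-p.mean(0))@nn>0: nn=-nn   # outward
        s=np.arange(-rng,rng+.01,.1)
        for k in range(N):
            q=p[k]+s[:,None]*nn; pr=map_coordinates(g,[q[:,1],q[:,0]],order=1); gr=np.gradient(pr)*sg
            j=gr.argmax()
            if gr[j]<1.0 or j<3 or j>len(s)-4: continue
            out.append((i,L[k],p[k]+s[j]*nn,nn))
    return out,C
def fit(n,im,segs,mk,x0,it=4,rng=4.):
    x=np.array(x0,float)
    for k in range(it):
        o,C=edges(n,im,segs,lambda L:mk(x,L),rng if k==0 else max(1.5,rng/2**k))
        L=np.array([q[1] for q in o]);Q=np.array([q[2] for q in o]);N=np.array([q[3] for q in o])
        fun=lambda y:((proj(n,mk(y,L),C)-Q)*N).sum(1)
        r=least_squares(fun,x,loss='soft_l1',f_scale=.3); x=r.x
    res=fun(x); ids=np.array([q[0] for q in o])
    return x,[(i,int((ids==i).sum()),round(float(np.median(res[ids==i])),2) if (ids==i).any() else None,round(float(res[ids==i].std()),2) if (ids==i).any() else None) for i in range(len(segs))]
def mkst(x,L): return L@R.from_euler('z',x[2]).as_matrix().T+np.array([x[0],x[1],0])
def mkpl(lean):
    def f(x,L):
        M=(R.from_euler('z',x[2])*R.from_euler('y',-lean)).as_matrix()
        return L@M.T+np.array([x[0],x[1],30+50*np.sin(lean)])
    return f
def rect(hx,hy,z,sg,which="RLFr"):
    c=(0,0,z); e={'R':((hx,-hy,z),(hx,hy,z)),'F':((-hx,-hy,z),(-hx,hy,z)),'L':((-hx,hy,z),(hx,hy,z)),'r':((-hx,-hy,z),(hx,-hy,z))}
    return [(*e[w],c,sg) for w in which]
E
python3 - <<'E'
from fit import *
im=np.load('/tmp/top_im.npy')
c=ray("top",262,208,30)
for w in ("RLFr",):
    for sg in (1,-1):
        x,r=fit("top",im,rect(85,110,30,sg,w),mkst,[c[0],c[1],.12]); print("st",sg,w,np.round(x,3),r)
for w in ("RLFr","RL"):
  for lean in (.087,):
    x,r=fit("top",im,rect(50,70,8,-1,w),mkpl(lean),[512,20,.13]); print("pl",w,np.round(x,3),r)
im=np.load('/tmp/side_im.npy')
x,r=fit("side",im,rect(85,110,30,-1),mkst,[c[0],c[1],.12]); print("side st",np.round(x,3),r)
x,r=fit("side",im,rect(50,70,8,-1),mkpl(.087),[512,20,.13]); print("side pl",np.round(x,3),r)
E
```

```text
st 1 RLFr [5.28692e+02 2.21710e+01 9.70000e-02] [(0, 21, -0.5, 0.42), (1, 15, -0.3, 0.47), (2, 40, -0.19, 0.29), (3, 36, -0.1, 0.36)]
st -1 RLFr [5.31529e+02 2.44640e+01 1.54000e-01] [(0, 15, 0.38, 0.51), (1, 19, 0.77, 0.47), (2, 22, 0.19, 0.64), (3, 26, 0.55, 0.45)]
pl RLFr [5.19406e+02 1.59870e+01 1.18000e-01] [(0, 40, 0.2, 0.19), (1, 40, 0.21, 0.25), (2, 40, 0.2, 0.28), (3, 40, 0.22, 0.32)]
pl RL [5.19076e+02 1.53680e+01 1.17000e-01] [(0, 40, 0.01, 0.21), (1, 40, -0.0, 0.23)]
side st [5.34276e+02 2.28970e+01 9.80000e-02] [(0, 19, -0.38, 0.41), (1, 40, 0.16, 0.2), (2, 40, -0.13, 0.26), (3, 23, 1.02, 0.19)]
side pl [5.19743e+02 1.63380e+01 1.14000e-01] [(0, 40, 0.0, 0.2), (1, 40, -0.1, 0.19), (2, 40, -0.0, 0.19), (3, 32, -0.1, 0.37)]
```

```bash
cat >> fit.py <<'E'
def chroma(im):
    a=im.astype(np.float32); s=a.max(2)-a.min(2); s=255*s/(a.max(2)+20); return np.dstack([255-s]*3)
BAR=[((50.6,-95,30),(50.6,95,30),(57,0,30),1),((64.6,-95,50),(64.6,95,50),(57,0,50),1)]
E
python3 - <<'E'
from fit import *
for n in("top","side"):
    im=np.load('/tmp/%s_im.npy'%n); ch=chroma(im)
    for s0 in ([531,23,.12],[533,22,.1]):
        x,r=fit(n,ch,rect(85,110,30,-1),mkst,s0); print(n,np.round(x,3),r)
    x,r=fit(n,im,BAR[:1]+ [rect(85,110,30,-1,"L")[0]],mkst,x,rng=2); print(n,"bar",np.round(x,3),r)
    cv2.imwrite("/tmp/ch.png",ch)
E
```

```text
top [5.28994e+02 2.21540e+01 9.80000e-02] [(0, 29, -0.0, 0.27), (1, 40, 0.3, 0.4), (2, 40, -0.0, 0.18), (3, 34, 0.3, 0.43)]
top [5.28991e+02 2.21500e+01 9.80000e-02] [(0, 29, -0.0, 0.27), (1, 40, 0.3, 0.39), (2, 40, 0.0, 0.18), (3, 34, 0.3, 0.43)]
top bar [5.31497e+02 2.03890e+01 9.70000e-02] [(0, 40, -0.09, 0.24), (1, 40, 0.01, 0.38)]
side [5.29175e+02 2.70790e+01 9.80000e-02] [(0, 36, 0.3, 0.51), (1, 40, 0.0, 0.19), (2, 40, 0.11, 0.23), (3, 38, 0.0, 0.22)]
side [5.29182e+02 2.70750e+01 9.80000e-02] [(0, 36, 0.3, 0.51), (1, 40, 0.0, 0.19), (2, 40, 0.1, 0.23), (3, 38, -0.0, 0.23)]
side bar [5.3283e+02 2.2346e+01 1.0200e-01] [(0, 40, 0.01, 0.2), (1, 40, -0.0, 0.2)][ WARN:0@1.478] global loadsave.cpp:1063 imwrite_ Unsupported depth image for selected encoder is fallbacked to CV_8U.
```

Run:
```python
from fit import *
def ov(n,box,s,fn,st,pl):
    im=np.load('/tmp/%s_im.npy'%n); f,cx,cy,T=cal(n);C=(f,cx,cy,np.linalg.inv(T))
    a=im[box[1]:box[3],box[0]:box[2],::-1]; a=cv2.convertScaleAbs(cv2.resize(a,None,fx=s,fy=s,interpolation=cv2.INTER_CUBIC),alpha=1.5)
    def line(p,q,mk,x,col):
        P=proj(n,mk(np.array(x),np.array([p,q],float)),C); P=((P+.5-np.array(box[:2]))*s-.5)
        cv2.line(a,tuple(np.round(P[0]).astype(int).tolist()),tuple(np.round(P[1]).astype(int).tolist()),col,1,cv2.LINE_AA)
    for e in rect(85,110,30,1): line(e[0],e[1],mkst,st,(0,0,255))
    for e in BAR: line(e[0],e[1],mkst,st,(255,0,255))
    for y in(40,-40):
        line((20,y,30),(20,y,37),mkst,st,(0,0,255))
        line((14,y,8),(26,y,8),mkpl(.087),pl,(0,160,0)); line((20,y-6,8),(20,y+6,8),mkpl(.087),pl,(0,160,0))
    for e in rect(50,70,8,1): line(e[0],e[1],mkpl(.087),pl,(0,160,0))
    cv2.imwrite(fn,a)
ov("top",(208,165,324,250),6.8,"pics/ovt.png",[529,22.15,.098],[519.4,16,.118])
ov("side",(238,180,348,270),6.6,"pics/ovs.png",[529.2,27.1,.098],[519.7,16.3,.114])
```

```text
(no output)
```

View pics/ovt.png

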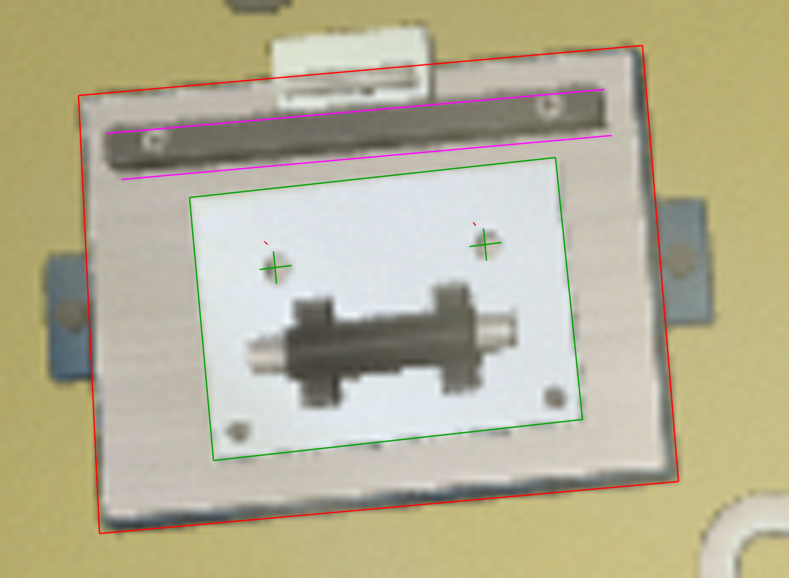

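View pics/ovs.png

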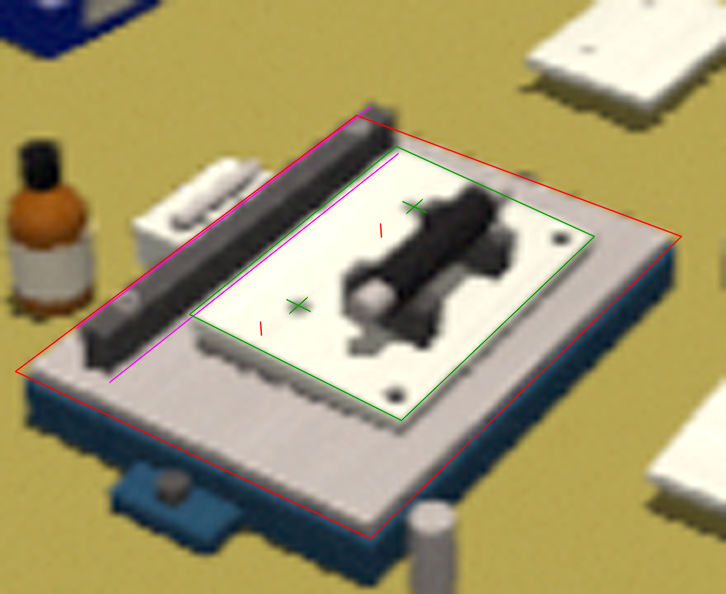

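Run:
```python
from fit import *
def mks(x,L):
    return mkst(x,L*np.array([x[3],x[4],1]))
for n in("top","side"):
    im=np.load('/tmp/%s_im.npy'%n)
    for nm,g in(("gray",im),("red",np.dstack([im[:,:,0]]*3)),("blue",np.dstack([im[:,:,2]]*3)),("ch",chroma(im))):
        x,r=fit(n,g,rect(85,110,30,-1),mks,[531,23,.1,.98,.98],rng=2.5,it=6); print(n,nm,np.round(x,3),r)
    B=[((64.6,-95,50),(64.6,95,50),(57,0,50),1),((50.6,-95,30),(50.6,95,30),(57,0,30),1),((50.6,-95,50),(64.6,-95,50),(57,0,50),1),((50.6,95,50),(64.6,95,50),(57,0,50),1)]
    x,r=fit(n,im,B,mkst,[531,22.5,.1],rng=2.5); print(n,"bar",np.round(x,3),r)
    x,r=fit(n,im,B[1:],mkst,[531,22.5,.1],rng=2.5); print(n,"bar",np.round(x,3),r)
```

```text
top gray [5.31004e+02 2.38890e+01 9.90000e-02 9.58000e-01 9.69000e-01] [(0, 27, 0.0, 0.3), (1, 40, 0.0, 0.4), (2, 40, -0.0, 0.19), (3, 40, -0.0, 0.22)]
top red [5.30805e+02 2.37680e+01 9.70000e-02 9.56000e-01 9.68000e-01] [(0, 27, 0.0, 0.29), (1, 40, 0.0, 0.39), (2, 40, 0.01, 0.22), (3, 40, 0.0, 0.21)]
top blue [5.31222e+02 2.38940e+01 9.90000e-02 9.60000e-01 9.69000e-01] [(0, 27, -0.0, 0.24), (1, 40, -0.0, 0.29), (2, 40, 0.0, 0.2), (3, 40, 0.0, 0.19)]
top ch [5.29002e+02 2.22080e+01 9.80000e-02 1.00100e+00 9.93000e-01] [(0, 29, 0.0, 0.24), (1, 40, -0.0, 0.37), (2, 40, -0.0, 0.19), (3, 34, 0.0, 0.39)]
top bar [5.31207e+02 2.33960e+01 1.01000e-01] [(0, 40, -0.01, 0.31), (1, 40, 0.01, 0.24), (2, 40, -0.1, 0.32), (3, 40, 0.0, 0.3)]
top bar [5.31245e+02 2.34280e+01 1.01000e-01] [(0, 40, -0.01, 0.24), (1, 40, -0.1, 0.34), (2, 40, 0.0, 0.3)]
side gray [5.34196e+02 2.52430e+01 9.60000e-02 1.01000e+00 9.74000e-01] [(0, 18, -0.05, 0.3), (1, 40, 0.02, 0.2), (2, 40, 0.01, 0.18), (3, 36, 0.01, 0.21)]
side red [5.3376e+02 2.5826e+01 9.8000e-02 1.0100e+00 9.7500e-01] [(0, 18, 0.05, 0.33), (1, 40, -0.01, 0.36), (2, 40, -0.01, 0.14), (3, 28, 0.0, 0.41)]
side blue [5.33904e+02 2.50690e+01 1.00000e-01 1.00000e+00 9.73000e-01] [(0, 21, -0.01, 0.54), (1, 40, 0.0, 0.2), (2, 40, -0.0, 0.22), (3, 38, 0.0, 0.22)]
side ch [5.28827e+02 2.71250e+01 9.80000e-02 9.90000e-01 1.00000e+00] [(0, 34, 0.0, 0.48), (1, 40, -0.0, 0.23), (2, 40, -0.0, 0.23), (3, 38, -0.01, 0.23)]
side bar [5.31369e+02 2.52650e+01 1.04000e-01] [(0, 40, 0.37, 0.4), (1, 40, 0.28, 0.22), (2, 35, 0.01, 0.32), (3, 2, -1.11, 0.1)]
side bar [5.3247e+02 2.5341e+01 1.0500e-01] [(0, 40, 0.01, 0.23), (1, 36, -0.05, 0.3), (2, 3, -0.8, 0.16)]
```

Fits from the top camera: station (531.1, 23.7), yaw 0.099. Plate (519.4, 16.0), yaw 0.118. So the plate needs about +12.4 mm in x, +6.5 mm in y and −0.02 rad. I'll push +y at the right edge first, then +x with both open fingers against the front edge.

```bash
python3 -m inch '[{"xyz":[-0.2,-0.2,0],"rot":[0,0,0.01],"grip":1},{"xyz":[-0.4,-0.4,0],"rot":[0,0,0.02],"grip":1},{"xyz":[-0.6,-0.6,0],"rot":[0,0,0.03],"grip":1},{"xyz":[-0.8,-0.8,0],"rot":[0,0,0.042],"grip":1},{"xyz":[-1,-1,0],"rot":[0,0,0.042],"grip":1},{"xyz":[-1,-1,0],"rot":[0,0,0.042],"grip":1},{"xyz":[-1,-1,0],"rot":[0,0,0.042],"grip":1},{"xyz":[-1,-1,0],"rot":[0,0,0.042],"grip":1}]'
python3 - <<'E'
from h import *
for q,u,v,h in(("ring",321,248,10),("bottle",243,157,40),("plug",209,262,80),("drv",420,225,10),("sp",466,275,3)): print(q,np.round(ray("top",u,v,h)))
E
```

```text
time_s: 2.07
tool_pos: [200.5, -415.6, 238.9]
tcp_rot: [2.329, -2.107, 0.001]
contact_force: [0.2, -0.2, 0.7]
opening: 0.42
ring [ 424. -131.   10.]
bottle [659.  77.  40.]
plug [384. 141.  80.]
drv [ 486. -391.   10.]
sp [ 358. -508.    3.]
```

```bash
M='x'; python3 -m inch '[{"xyz":[-0.2,-0.25,0],"rot":[0,0,0],"grip":1},{"xyz":[-0.4,-0.5,0],"rot":[0,0,0],"grip":1},{"xyz":[-0.6,-0.75,0],"rot":[0,0,0],"grip":1},{"xyz":[-0.8,-1,0],"rot":[0,0,0],"grip":1},{"xyz":[-1,-1,0],"rot":[0,0,0],"grip":1},{"xyz":[-1,-1,0],"rot":[0,0,0],"grip":1},{"xyz":[-1,-1,0],"rot":[0,0,0],"grip":1},{"xyz":[-1,-1,0],"rot":[0,0,0],"grip":1}]' && python3 -m inch '[{"xyz":[-0.2,-0.25,0],"rot":[0,0,0],"grip":1},{"xyz":[-0.4,-0.5,0],"rot":[0,0,0],"grip":1},{"xyz":[-0.6,-0.75,0],"rot":[0,0,0],"grip":1},{"xyz":[-0.8,-1,0],"rot":[0,0,0],"grip":1},{"xyz":[-1,-1,0],"rot":[0,0,0],"grip":1},{"xyz":[-1,-1,0],"rot":[0,0,0],"grip":1},{"xyz":[-1,-1,0],"rot":[0,0,0],"grip":1},{"xyz":[-1,-1,0],"rot":[0,0,0],"grip":1}]' && python3 -m inch '[{"xyz":[-0.2,-0.25,0.2],"rot":[0,0,0],"grip":1},{"xyz":[-0.4,-0.5,0.4],"rot":[0,0,0],"grip":1},{"xyz":[-0.6,-0.75,0.6],"rot":[0,0,0],"grip":1},{"xyz":[-0.8,-1,0.8],"rot":[0,0,0],"grip":1},{"xyz":[-0.96,-1,0.9],"rot":[0,0,0],"grip":1},{"xyz":[-0.96,-1,0.9],"rot":[0,0,0],"grip":1},{"xyz":[-0.96,-1,0.9],"rot":[0,0,0],"grip":1},{"xyz":[-0.96,-1,0.9],"rot":[0,0,0],"grip":1}]'
```

```text
time_s: 2.73
tool_pos: [290.0, -307.0, 238.8]
tcp_rot: [2.328, -2.109, 0.001]
contact_force: [-0.5, 0.7, -0.1]
opening: 0.006
time_s: 3.4
tool_pos: [379.7, -197.7, 238.7]
tcp_rot: [2.328, -2.109, 0.001]
contact_force: [-0.2, 0.8, -1.1]
opening: 0.008
time_s: 4.07
tool_pos: [470.0, -92.3, 149.4]
tcp_rot: [-2.328, 2.11, -0.002]
contact_force: [-0.2, -0.8, 0.5]
opening: 0.006
```

```bash
python3 -m inch '[{"xyz":[0,-0.2,0.2],"rot":[0,0,0],"grip":1},{"xyz":[0,-0.4,0.4],"rot":[0,0,0],"grip":1},{"xyz":[0,-0.53,0.6],"rot":[0,0,0],"grip":1},{"xyz":[0,-0.53,0.8],"rot":[0,0,0],"grip":1},{"xyz":[0,-0.53,0.95],"rot":[0,0,0],"grip":1},{"xyz":[0,-0.53,1],"rot":[0,0,0],"grip":1},{"xyz":[0,-0.53,1],"rot":[0,0,0],"grip":1},{"xyz":[0,-0.53,1],"rot":[0,0,0],"grip":1}]' && python3 -m inch '[{"xyz":[0,0,0.04],"rot":[0,0,0],"grip":1},{"xyz":[0,0,0.08],"rot":[0,0,0],"grip":1},{"xyz":[0,0,0.12],"rot":[0,0,0],"grip":1},{"xyz":[0,0,0.15],"rot":[0,0,0],"grip":1},{"xyz":[0,0,0.15],"rot":[0,0,0],"grip":1},{"xyz":[0,0,0.15],"rot":[0,0,0],"grip":1},{"xyz":[0,0,0.15],"rot":[0,0,0],"grip":1},{"xyz":[0,0,0.15],"rot":[0,0,0],"grip":1}]'
python3 - <<'E'
from h import *
for n in("top","side"):
    im,d=snap(n,"pics/%s1.png"%n)
    b=(190,150,350,260) if n=="top" else (220,150,380,280)
    a=im[b[1]:b[3],b[0]:b[2],::-1]; cv2.imwrite("pics/%s1c.png"%n,cv2.resize(a,None,fx=4.5,fy=4.5,interpolation=cv2.INTER_CUBIC))
E
```

```text
time_s: 4.73
tool_pos: [522.8, -86.4, 49.8]
tcp_rot: [-2.328, 2.109, -0.003]
contact_force: [0.2, -0.1, 0.1]
opening: 0.004
time_s: 5.4
tool_pos: [522.5, -85.3, 33.9]
tcp_rot: [-2.33, 2.108, -0.0]
contact_force: [0.4, 0.3, -0.9]
opening: 0.007
```

View pics/top1c.png

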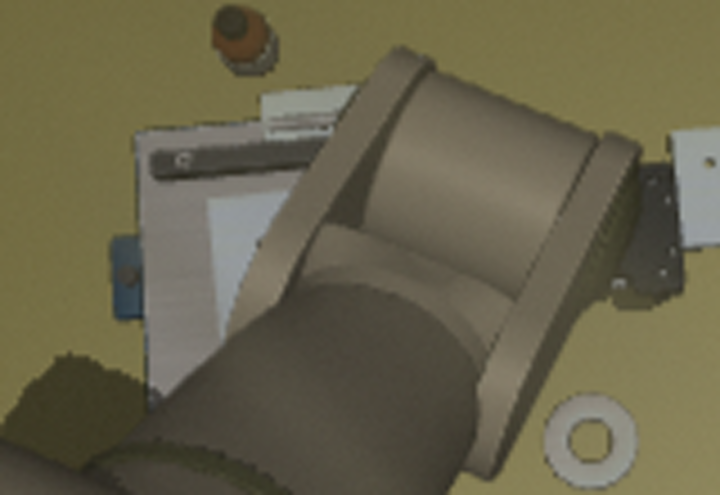

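View pics/side1c.png

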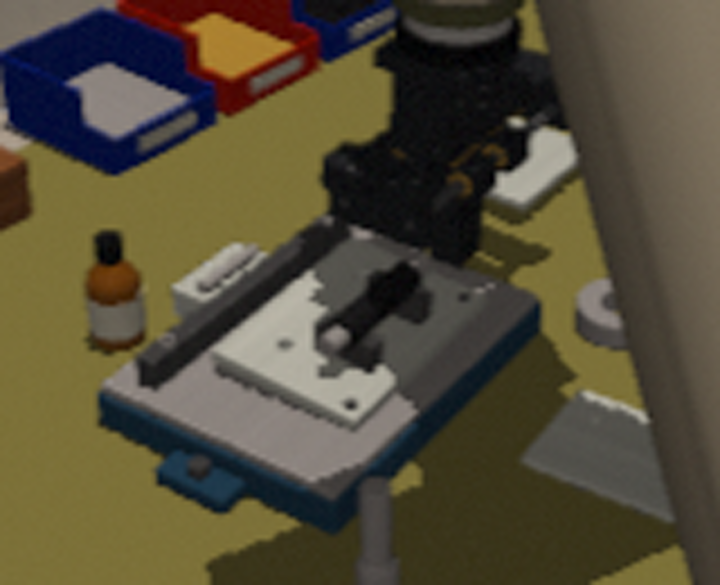

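Top view: the hand hides most of the plate, at crop (300,300). Side view: the plate is fully visible, with the shut fingers right of its right edge at crop (460,240). Now I approach in +y.

```bash
python3 -m inch '[{"xyz":[-0.03,0,0],"rot":[0,0,0],"grip":1},{"xyz":[-0.06,0,0],"rot":[0,0,0],"grip":1},{"xyz":[-0.09,0,0],"rot":[0,0,0],"grip":1},{"xyz":[-0.11,0,0],"rot":[0,0,0],"grip":1},{"xyz":[-0.12,0,0],"rot":[0,0,0],"grip":1},{"xyz":[-0.13,0,0],"rot":[0,0,0],"grip":1},{"xyz":[-0.14,0,0],"rot":[0,0,0],"grip":1},{"xyz":[-0.14,0,0],"rot":[0,0,0],"grip":1}]'
python3 - <<'E'
from fit import *
im,d=snap("side","pics/side2.png")
for w in ("RLFr","LF"): print(fit("side",im,rect(50,70,8,-1,w),mkpl(.087),[519.7,16.3,.114],rng=3))
E
```

```text
time_s: 6.17
tool_pos: [521.0, -71.2, 33.7]
tcp_rot: [-2.33, 2.108, 0.0]
contact_force: [0.2, -0.5, 0.3]
opening: 0.005
(array([5.18616759e+02, 1.65795297e+01, 1.01627608e-01]), [(0, 40, -0.3, 0.27), (1, 40, 0.05, 0.21), (2, 35, -0.5, 0.47), (3, 31, 0.3, 0.6)])
(array([5.16669724e+02, 1.62276650e+01, 9.67590528e-02]), [(0, 40, -0.0, 0.23), (1, 40, 0.01, 0.53)])
```

```bash
python3 -m inch '[{"xyz":[-0.005,0,0],"rot":[0,0,0],"grip":1},{"xyz":[-0.01,0,0],"rot":[0,0,0],"grip":1},{"xyz":[-0.015,0,0],"rot":[0,0,0],"grip":1},{"xyz":[-0.02,0,0],"rot":[0,0,0],"grip":1},{"xyz":[-0.025,0,0],"rot":[0,0,0],"grip":1},{"xyz":[-0.03,0,0],"rot":[0,0,0],"grip":1},{"xyz":[-0.035,0,0],"rot":[0,0,0],"grip":1},{"xyz":[-0.04,0,0],"rot":[0,0,0],"grip":1}]'
python3 - <<'E'
from fit import *
im,d=snap("side","pics/side3.png")
for w in ("RL","L"): print(fit("side",im,rect(50,70,8,-1,w),(mkpl(.087) if w!="L" else (lambda x,L:mkpl(.087)(np.r_[519.7,x[0],.114],L))),[519.7,16.3,.114] if w!="L" else [16.3],rng=3))
E
```

```text
time_s: 6.88
tool_pos: [520.7, -67.5, 33.8]
tcp_rot: [2.329, -2.108, 0.001]
contact_force: [-0.4, -2.7, -0.5]
opening: 0.007
(array([5.19337240e+02, 1.80193589e+01, 1.07994779e-01]), [(0, 40, -0.0, 0.25), (1, 40, -0.0, 0.2)])
(array([18.11703813]), [(0, 40, -0.05, 0.2)])
```

```bash
python3 -m inch '[{"xyz":[-0.005,0,0],"rot":[0,0,0],"grip":1},{"xyz":[-0.01,0,0],"rot":[0,0,0],"grip":1},{"xyz":[-0.015,0,0],"rot":[0,0,0],"grip":1},{"xyz":[-0.02,0,0],"rot":[0,0,0],"grip":1},{"xyz":[-0.025,0,0],"rot":[0,0,0],"grip":1},{"xyz":[-0.03,0,0],"rot":[0,0,0],"grip":1},{"xyz":[-0.035,0,0],"rot":[0,0,0],"grip":1},{"xyz":[-0.04,0,0],"rot":[0,0,0],"grip":1}]'
python3 - <<'E'
from fit import *
im,d=snap("side","pics/side4.png")
print(fit("side",im,rect(50,70,8,-1,"RL"),mkpl(.087),[519.3,20,.105],rng=3))
E
python3 -m inch '[{"xyz":[0.04,0,0],"rot":[0,0,0],"grip":1},{"xyz":[0.08,0,0],"rot":[0,0,0],"grip":1},{"xyz":[0.15,0,0],"rot":[0,0,0],"grip":1},{"xyz":[0.2,0,0],"rot":[0,0,0],"grip":1},{"xyz":[0.2,0.1,-0.2],"rot":[0,0,0],"grip":1},{"xyz":[0.2,0.3,-0.5],"rot":[0,0,0],"grip":1},{"xyz":[0.2,0.6,-0.6],"rot":[0,0,0],"grip":1},{"xyz":[0.2,0.9,-0.6],"rot":[0,0,0],"grip":1}]'
```

```text
time_s: 7.6
tool_pos: [520.3, -63.3, 33.8]
tcp_rot: [2.33, -2.108, 0.0]
contact_force: [0.1, -2.9, 0.1]
opening: 0.005
(array([5.18991924e+02, 2.26253062e+01, 1.11278618e-01]), [(0, 40, -0.0, 0.27), (1, 40, 0.0, 0.22)])
time_s: 8.32
tool_pos: [432.9, -93.1, 95.7]
tcp_rot: [-2.329, 2.107, -0.007]
contact_force: [-0.5, -1.1, 0.0]
opening: 0.002
```

```bash
python3 -m inch '[{"xyz":[-0.2,0.1,0],"rot":[0,0,0],"grip":-1},{"xyz":[-0.4,0.1,0],"rot":[0,0,0],"grip":-1},{"xyz":[-0.6,0.1,0],"rot":[0,0,0],"grip":-1},{"xyz":[-0.8,0,0],"rot":[0,0,0],"grip":-1},{"xyz":[-1,0,0],"rot":[0,0,0],"grip":-1},{"xyz":[-1,-0.1,0],"rot":[0,0,0],"grip":-1},{"xyz":[-1,-0.15,0],"rot":[0,0,0],"grip":-1},{"xyz":[-1,-0.15,0],"rot":[0,0,0],"grip":-1}]'
python3 - <<'E'
from h import *
for n in("top","side"):
    im,d=snap(n,"pics/%s5.png"%n)
    b=(190,150,350,260) if n=="top" else (220,150,380,280)
    a=im[b[1]:b[3],b[0]:b[2],::-1]; cv2.imwrite("pics/%s5c.png"%n,cv2.resize(a,None,fx=4.5,fy=4.5,interpolation=cv2.INTER_CUBIC))
E
```

```text
time_s: 8.98
tool_pos: [438.7, 8.3, 93.8]
tcp_rot: [-2.329, 2.107, -0.002]
contact_force: [-0.5, 0.5, -0.1]
opening: 0.59
```

View pics/top5c.png

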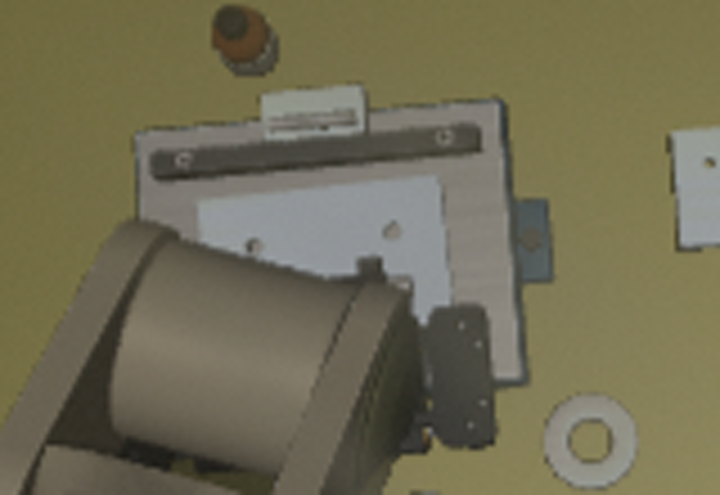

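View pics/side5c.png

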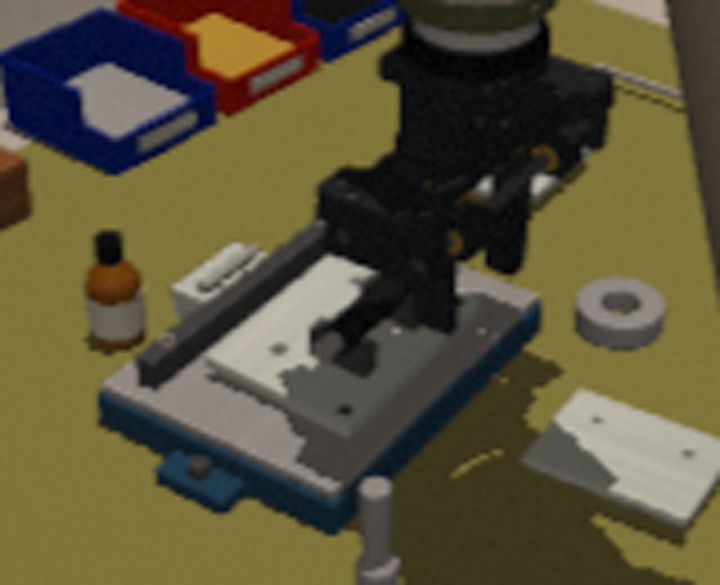

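Run:
```python
from fit import *
im=np.load('/tmp/top_im.npy')
S=[((50,-70,8),(50,70,8),(0,0,8),-1),((5,-70,8),(50,-70,8),(0,0,8),-1),((36,70,8),(50,70,8),(0,0,8),-1)]
for ss in (S,S[:2]):
  x,r=fit("top",im,ss,mkpl(.087),[519,22,.11],rng=3); print(np.round(x,3),r)
  st=np.array([531.1,23.7,.099]); d=x[:2]-st[:2]; c,s=np.cos(.099),np.sin(.099); print("in station",c*d[0]+s*d[1],-s*d[0]+c*d[1],x[2]-.099)
```

```text
[5.18113e+02 2.19070e+01 1.17000e-01] [(0, 40, -0.0, 0.2), (1, 40, 0.1, 0.3), (2, 40, 0.05, 0.24)]
in station -13.101059206720016 -0.5009825010604301 0.018175852118135605
[5.18081e+02 2.22680e+01 1.18000e-01] [(0, 40, -0.0, 0.23), (1, 40, -0.0, 0.29)]
in station -13.097257988008792 -0.1379013380433285 0.01936259506837032
```

```bash
python3 -m inch '[{"xyz":[-0.03,0,0],"rot":[0,0,0],"grip":-1},{"xyz":[-0.06,0,0.1],"rot":[0,0,0],"grip":-1},{"xyz":[-0.06,0,0.25],"rot":[0,0,0],"grip":-1},{"xyz":[-0.06,0,0.4],"rot":[0,0,0],"grip":-1},{"xyz":[-0.06,0,0.5],"rot":[0,0,0],"grip":-1},{"xyz":[-0.06,0,0.57],"rot":[0,0,0],"grip":-1},{"xyz":[-0.06,0,0.6],"rot":[0,0,0],"grip":-1},{"xyz":[-0.06,0,0.6],"rot":[0,0,0],"grip":-1}]' && python3 -m inch '[{"xyz":[0,-0.04,0],"rot":[0,0,0],"grip":-1},{"xyz":[0,-0.08,0],"rot":[0,0,0],"grip":-1},{"xyz":[0,-0.12,0],"rot":[0,0,0],"grip":-1},{"xyz":[0,-0.15,0],"rot":[0,0,0],"grip":-1},{"xyz":[0,-0.17,0],"rot":[0,0,0],"grip":-1},{"xyz":[0,-0.18,0],"rot":[0,0,0],"grip":-1},{"xyz":[0,-0.19,0],"rot":[0,0,0],"grip":-1},{"xyz":[0,-0.19,0],"rot":[0,0,0],"grip":-1}]'
```

```text
time_s: 9.75
tool_pos: [436.8, 14.6, 33.4]
tcp_rot: [2.329, -2.108, -0.001]
contact_force: [0.1, 0.5, -0.1]
opening: 0.997
time_s: 10.42
tool_pos: [456.1, 16.7, 33.8]
tcp_rot: [-2.33, 2.108, -0.0]
contact_force: [1.2, 0.3, -0.8]
opening: 1.001
```

```bash
python3 -m inch '[{"xyz":[0,-0.01,0],"rot":[0,0,0],"grip":-1},{"xyz":[0,-0.02,0],"rot":[0,0,0],"grip":-1},{"xyz":[0,-0.03,0],"rot":[0,0,0],"grip":-1},{"xyz":[0,-0.04,0],"rot":[0,0,0],"grip":-1},{"xyz":[0,-0.05,0],"rot":[0,0,0],"grip":-1},{"xyz":[0,-0.06,0],"rot":[0,0,0],"grip":-1},{"xyz":[0,-0.07,0],"rot":[0,0,0],"grip":-1},{"xyz":[0,-0.08,0],"rot":[0,0,0],"grip":-1}]'
python3 - <<'E'
from fit import *
im,d=snap("top","pics/top6.png")
S=[((50,-70,8),(50,70,8),(0,0,8),-1),((15,-70,8),(50,-70,8),(0,0,8),-1)]
for x0 in(520,524):
  x,r=fit("top",im,S,mkpl(.087),[x0,22.5,.11],rng=3); print(np.round(x,3),r)
  st=np.array([531.1,23.7,.099]); d=x[:2]-st[:2]; c,s=np.cos(.099),np.sin(.099); print("in station",c*d[0]+s*d[1],-s*d[0]+c*d[1],x[2]-.099)
cv2.imwrite("pics/top6c.png",cv2.resize(im[150:260,190:350,::-1],None,fx=4.5,fy=4.5,interpolation=cv2.INTER_CUBIC))
E
```

```text
time_s: 11.08
tool_pos: [463.9, 17.4, 33.7]
tcp_rot: [2.329, -2.108, -0.001]
contact_force: [-3.0, -1.3, 0.4]
opening: 1.001
[5.29059e+02 2.25010e+01 1.06000e-01] [(0, 40, 0.02, 0.29), (1, 37, -0.0, 0.28)]
in station -2.149394365998269 -0.9915135763360763 0.006925309346575204
[5.29109e+02 2.24700e+01 1.06000e-01] [(0, 40, 0.01, 0.29), (1, 37, -0.0, 0.27)]
in station -2.1031601285142165 -1.027645717736458 0.007376585129009433
```

View pics/top6c.png

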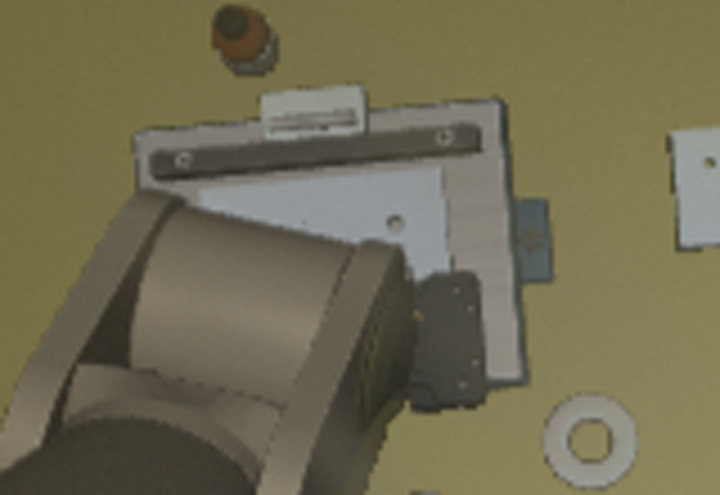

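```bash
python3 -m inch '[{"xyz":[0,-0.003,0],"rot":[0,0,0],"grip":-1},{"xyz":[0,-0.006,0],"rot":[0,0,0],"grip":-1},{"xyz":[0,-0.009,0],"rot":[0,0,0],"grip":-1},{"xyz":[0,-0.012,0],"rot":[0,0,0],"grip":-1},{"xyz":[0,-0.015,0],"rot":[0,0,0],"grip":-1},{"xyz":[0,-0.017,0],"rot":[0,0,0],"grip":-1},{"xyz":[0,-0.02,0],"rot":[0,0,0],"grip":-1},{"xyz":[0,-0.02,0],"rot":[0,0,0],"grip":-1}]'
python3 - <<'E'
from fit import *
im,d=snap("top","pics/top7.png")
S=[((50,-70,8),(50,70,8),(0,0,8),-1),((15,-70,8),(50,-70,8),(0,0,8),-1)]
for lean in(.087,0):
  x,r=fit("top",im,S,mkpl(lean),[530,22.5,.11],rng=3); print(np.round(x,3),r)
  st=np.array([531.1,23.7,.099]); d=x[:2]-st[:2]; c,s=np.cos(.099),np.sin(.099); print("in station",c*d[0]+s*d[1],-s*d[0]+c*d[1],x[2]-.099)
im,d=snap("side","pics/side7.png")
cv2.imwrite("pics/side7c.png",cv2.resize(im[180:270,230:350,::-1],None,fx=6,fy=6,interpolation=cv2.INTER_CUBIC))
E
```

```text
time_s: 11.8
tool_pos: [466.0, 17.6, 33.8]
tcp_rot: [-2.329, 2.108, -0.0]
contact_force: [-1.9, 0.1, -0.8]
opening: 0.999
[5.28764e+02 2.23190e+01 1.00000e-01] [(0, 40, 0.02, 0.34), (1, 40, -0.01, 0.25)]
in station -2.460985320765177 -1.1436358259621355 0.0008049132723544072
[5.29697e+02 2.29500e+01 1.00000e-01] [(0, 40, 0.01, 0.34), (1, 40, -0.01, 0.26)]
in station -1.470076182062085 -0.6080505705214172 0.0009595637101926652
```

View pics/side7c.png

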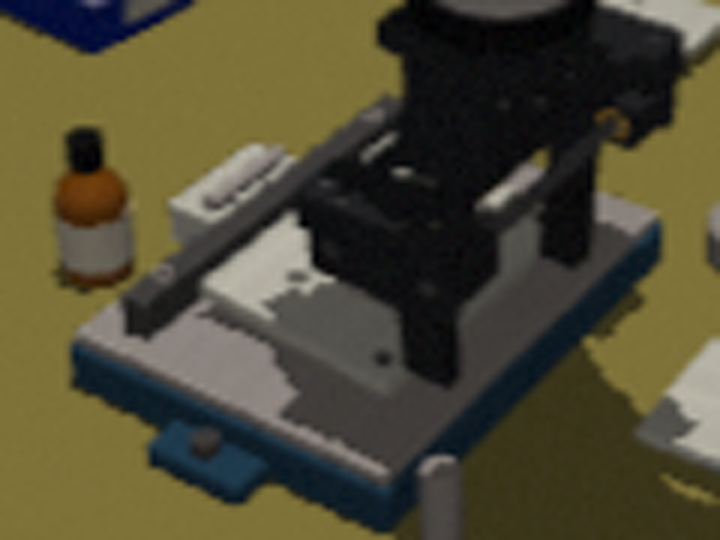

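```bash
python3 -m inch '[{"xyz":[0,-0.003,0],"rot":[0,0,0],"grip":-1},{"xyz":[0,-0.006,0],"rot":[0,0,0],"grip":-1},{"xyz":[0,-0.009,0],"rot":[0,0,0],"grip":-1},{"xyz":[0,-0.012,0],"rot":[0,0,0],"grip":-1},{"xyz":[0,-0.015,0],"rot":[0,0,0],"grip":-1},{"xyz":[0,-0.017,0],"rot":[0,0,0],"grip":-1},{"xyz":[0,-0.02,0],"rot":[0,0,0],"grip":-1},{"xyz":[0,-0.02,0],"rot":[0,0,0],"grip":-1}]'
python3 - <<'E'
from fit import *
im,d=snap("top","pics/top8.png")
S=[((50,-70,8),(50,70,8),(0,0,8),-1),((15,-70,8),(50,-70,8),(0,0,8),-1)]
for lean in(.087,0):
  x,r=fit("top",im,S,mkpl(lean),[530,22.5,.11],rng=3); print(np.round(x,3),r)
a=im[165:225,210:320,::-1]
cv2.imwrite("pics/top8c.png",cv2.convertScaleAbs(cv2.resize(a,None,fx=7,fy=7,interpolation=cv2.INTER_CUBIC),alpha=1.6))
E
```

```text
time_s: 12.57
tool_pos: [468.0, 17.8, 33.8]
tcp_rot: [-2.329, 2.108, -0.0]
contact_force: [-2.7, -0.8, -0.6]
opening: 1.002
[5.28864e+02 2.21200e+01 1.01000e-01] [(0, 40, 0.0, 0.31), (1, 40, -0.0, 0.24)]
[5.29755e+02 2.28010e+01 1.01000e-01] [(0, 40, 0.0, 0.31), (1, 40, 0.0, 0.23)]
```

View pics/top8c.png

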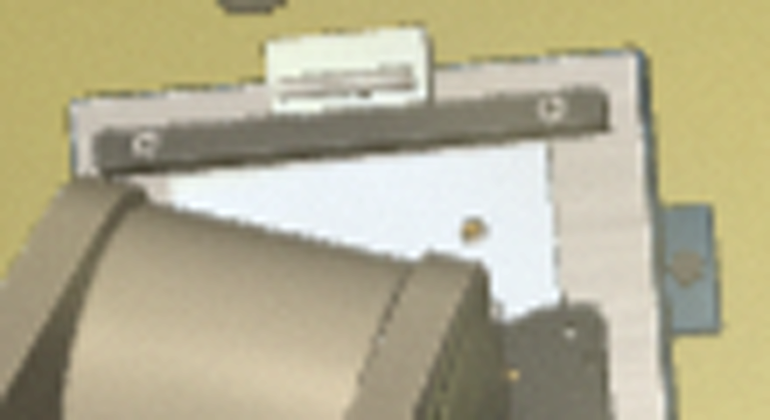

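Run:
```python
import cv2
a=cv2.imread("pics/top8.png")[188:208,265:290]; cv2.imwrite("pics/h8.png",cv2.convertScaleAbs(cv2.resize(a,None,fx=24,fy=24,interpolation=cv2.INTER_NEAREST),alpha=1.6))
```

```text
(no output)
```

View pics/h8.png

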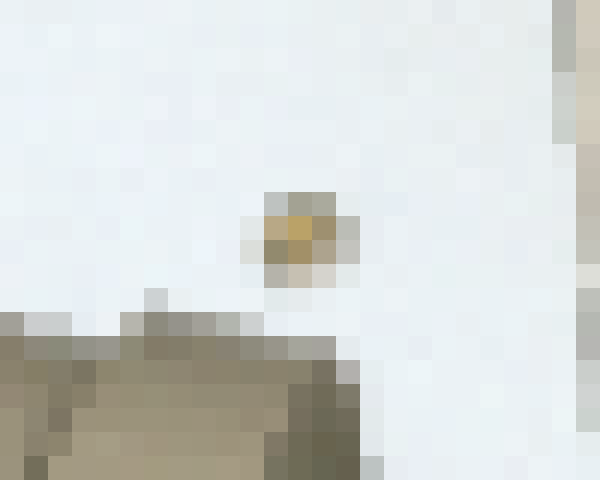

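The right hole (top ≈ 277.5,197.5) shows the yellow pin nearly centred, slightly up and left. I keep pushing gently towards the guide.

```bash
python3 -m inch '[{"xyz":[0,-0.002,0],"rot":[0,0,0],"grip":-1},{"xyz":[0,-0.004,0],"rot":[0,0,0],"grip":-1},{"xyz":[0,-0.006,0],"rot":[0,0,0],"grip":-1},{"xyz":[0,-0.008,0],"rot":[0,0,0],"grip":-1},{"xyz":[0,-0.01,0],"rot":[0,0,0],"grip":-1},{"xyz":[0,-0.012,0],"rot":[0,0,0],"grip":-1},{"xyz":[0,-0.013,0],"rot":[0,0,0],"grip":-1},{"xyz":[0,-0.013,0],"rot":[0,0,0],"grip":-1}]'
python3 - <<'E'
from h import *
im,d=snap("top","pics/top9.png")
a=im[188:208,265:290,::-1]; cv2.imwrite("pics/h9.png",cv2.convertScaleAbs(cv2.resize(a,None,fx=24,fy=24,interpolation=cv2.INTER_NEAREST),alpha=1.6))
E
```

```text
time_s: 13.28
tool_pos: [469.3, 18.0, 33.8]
tcp_rot: [-2.329, 2.108, -0.0]
contact_force: [-2.4, 0.2, -0.7]
opening: 1.0
```

View pics/h9.png

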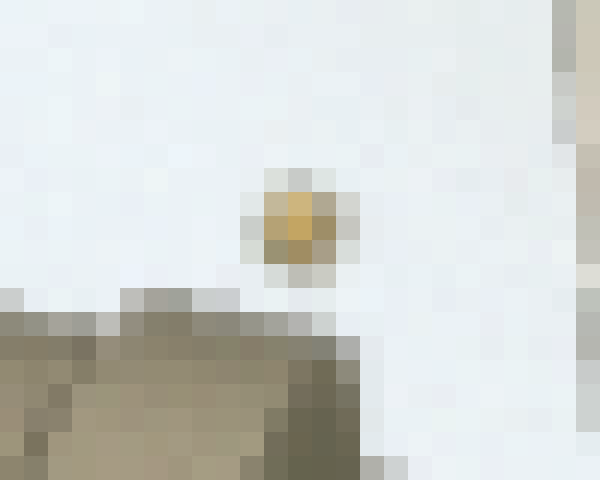

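```bash
python3 -m inch '[{"xyz":[0,-0.002,0],"rot":[0,0,0],"grip":-1},{"xyz":[0,-0.004,0],"rot":[0,0,0],"grip":-1},{"xyz":[0,-0.006,0],"rot":[0,0,0],"grip":-1},{"xyz":[0,-0.008,0],"rot":[0,0,0],"grip":-1},{"xyz":[0,-0.01,0],"rot":[0,0,0],"grip":-1},{"xyz":[0,-0.012,0],"rot":[0,0,0],"grip":-1},{"xyz":[0,-0.013,0],"rot":[0,0,0],"grip":-1},{"xyz":[0,-0.013,0],"rot":[0,0,0],"grip":-1}]'
python3 - <<'E'
from h import *
im,d=snap("top","pics/top10.png")
a=im[188:208,265:290,::-1]; cv2.imwrite("pics/h10.png",cv2.convertScaleAbs(cv2.resize(a,None,fx=24,fy=24,interpolation=cv2.INTER_NEAREST),alpha=1.6))
im,d=snap("side","pics/side10.png")
cv2.imwrite("pics/side10c.png",cv2.convertScaleAbs(cv2.resize(im[195:270,235:335,::-1],None,fx=7.5,fy=7.5,interpolation=cv2.INTER_CUBIC),alpha=1.5))
E
```

```text
time_s: 14.0
tool_pos: [470.7, 18.0, 33.8]
tcp_rot: [-2.329, 2.108, -0.001]
contact_force: [-0.8, -0.4, 0.3]
opening: 1.002
```

View pics/h10.png

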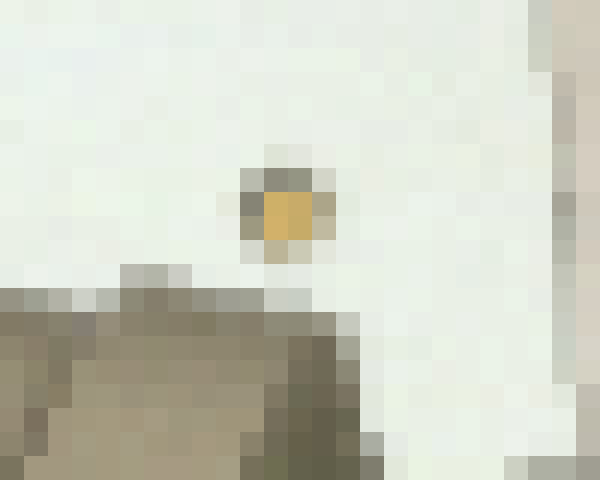

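View pics/side10c.png

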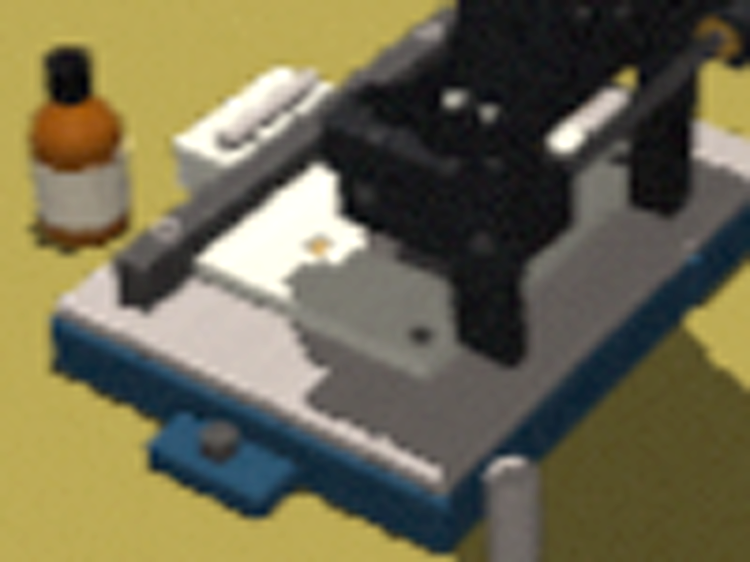

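The plate appears to have dropped: its shading changed, the force fell, and the pins fill both holes. I back off and check.

```bash
python3 -m inch '[{"xyz":[0,0.05,0],"rot":[0,0,0],"grip":-1},{"xyz":[0,0.15,0],"rot":[0,0,0],"grip":-1},{"xyz":[0,0.3,0],"rot":[0,0,0],"grip":-1},{"xyz":[0,0.4,-0.2],"rot":[0,0,0],"grip":-1},{"xyz":[0,0.4,-0.5],"rot":[0,0,0],"grip":-1},{"xyz":[0,0.4,-0.8],"rot":[0,0,0],"grip":-1},{"xyz":[0,0.4,-1],"rot":[0,0,0],"grip":-1},{"xyz":[0,0.4,-1],"rot":[0,0,0],"grip":-1}]' && python3 -m inch '[{"xyz":[0.2,0.1,-0.2],"rot":[0,0,0],"grip":-1},{"xyz":[0.4,0.2,-0.4],"rot":[0,0,0],"grip":-1},{"xyz":[0.6,0.3,-0.6],"rot":[0,0,0],"grip":-1},{"xyz":[0.8,0.4,-0.6],"rot":[0,0,0],"grip":-1},{"xyz":[1,0.4,-0.6],"rot":[0,0,0],"grip":-1},{"xyz":[1,0.4,-0.6],"rot":[0,0,0],"grip":-1},{"xyz":[1,0.4,-0.6],"rot":[0,0,0],"grip":-1},{"xyz":[1,0.4,-0.6],"rot":[0,0,0],"grip":-1}]' && python3 -m inch '[{"xyz":[0.3,0,0],"rot":[0,0,0],"grip":-1},{"xyz":[0.6,0,0],"rot":[0,0,0],"grip":-1},{"xyz":[0.8,0,0],"rot":[0,0,0],"grip":-1},{"xyz":[1,0,0],"rot":[0,0,0],"grip":-1},{"xyz":[1,0,0],"rot":[0,0,0],"grip":-1},{"xyz":[1,0,0],"rot":[0,0,0],"grip":-1},{"xyz":[1,0,0],"rot":[0,0,0],"grip":-1},{"xyz":[1,0,0],"rot":[0,0,0],"grip":-1}]'
python3 - <<'E'
from fit import *
im,d=snap("top","pics/top11.png")
cv2.imwrite("pics/top11c.png",cv2.convertScaleAbs(cv2.resize(im[160:265,195:340,::-1],None,fx=5.5,fy=5.5,interpolation=cv2.INTER_CUBIC),alpha=1.5))
S=rect(50,70,8,-1,"LFr")
for lean in (0,.087): print(lean,fit("top",im,S,mkpl(lean),[531,23.5,.1],rng=3))
f,cx,cy,T=cal("top"); V,U=np.mgrid[0:400,0:640]
P=np.stack([(U-cx)/f*d,(V-cy)/f*d,d],-1)@T[:3,:3].T+T[:3,3]
d0=P.reshape(-1,3)-[531.1,23.7,0]; c,s=np.cos(.099),np.sin(.099); X=c*d0[:,0]+s*d0[:,1];Y=-s*d0[:,0]+c*d0[:,1]
for a,b in((-48,-38),(10,28),(30,44)):
    m=(X>a)&(X<b)&(abs(Y)<60)&(abs(d0[:,2]-38)<25); print("height x",a,b,np.median(d0[m,2]),m.sum())
im,d=snap("side","pics/side11.png")
cv2.imwrite("pics/side11c.png",cv2.convertScaleAbs(cv2.resize(im[180:270,235:345,::-1],None,fx=6.6,fy=6.6,interpolation=cv2.INTER_CUBIC),alpha=1.5))
for lean in (0,.087): print(lean,fit("side",im,rect(50,70,8,-1,"LFr"),mkpl(lean),[531,23.5,.1],rng=3))
E
```

```text
time_s: 14.77
tool_pos: [431.9, 13.8, 137.1]
tcp_rot: [-2.327, 2.105, -0.01]
contact_force: [0.7, -0.3, -0.2]
opening: 0.997
time_s: 15.43
tool_pos: [400.5, -88.6, 193.0]
tcp_rot: [2.329, -2.108, -0.003]
contact_force: [-0.2, -0.1, 0.5]
opening: 1.002
time_s: 16.1
tool_pos: [410.7, -187.5, 193.6]
tcp_rot: [-2.331, 2.106, 0.001]
contact_force: [-1.1, -0.0, 1.2]
opening: 0.999
0 (array([5.32311014e+02, 2.44979417e+01, 1.00034992e-01]), [(0, 40, 0.2, 0.35), (1, 40, 0.01, 0.28), (2, 40, 0.2, 0.28)])
0.087 (array([5.33002709e+02, 2.39311661e+01, 9.63346228e-02]), [(0, 40, 0.29, 0.36), (1, 40, -0.01, 0.34), (2, 40, 0.32, 0.3)])
height x -48 -38 38.28558599862447 176
height x 10 28 38.01627008229207 315
height x 30 44 38.19828302293922 242
0 (array([5.32210117e+02, 2.49108455e+01, 9.93544513e-02]), [(0, 40, -0.0, 0.2), (1, 40, -0.0, 0.19), (2, 31, 0.0, 0.29)])
0.087 (array([5.32401383e+02, 2.91822019e+01, 1.36757506e-01]), [(0, 40, 0.1, 0.34), (1, 40, 0.05, 0.47), (2, 30, 0.2, 0.59)])
```

View pics/top11c.png

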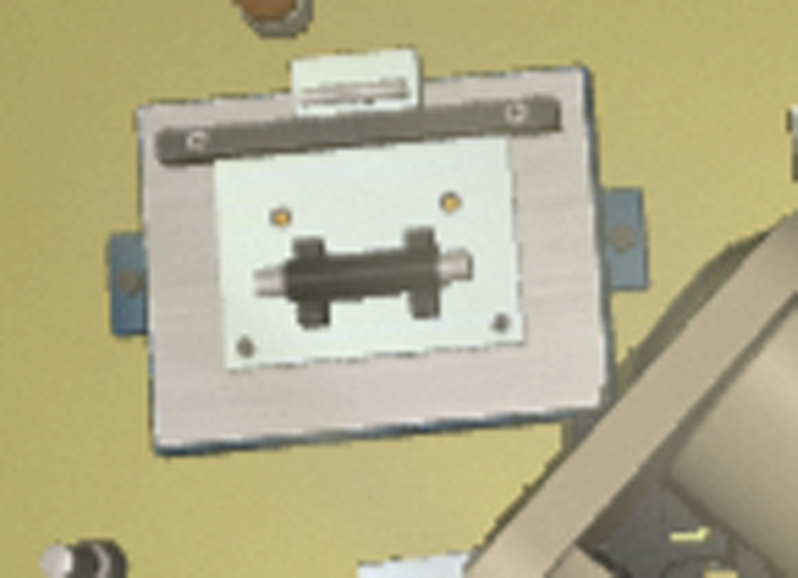

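View pics/side11c.png

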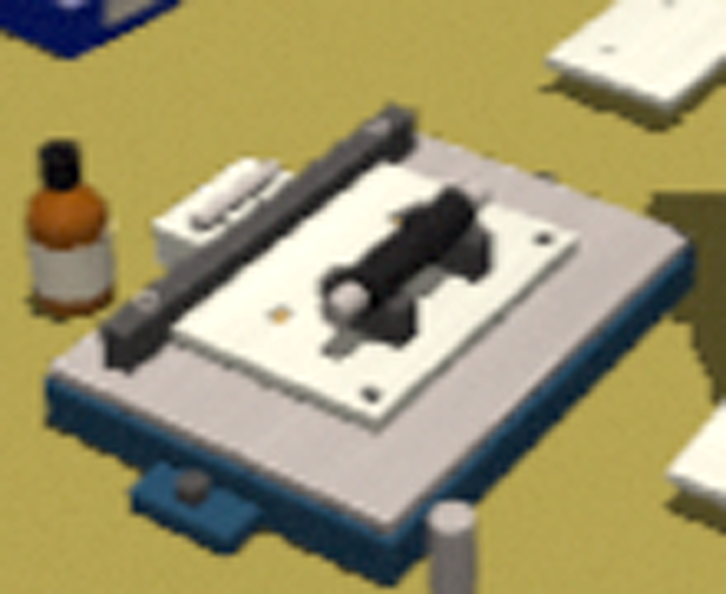

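Both views show the pins in both holes (top crop 281,217 and 450,203). The plate's top is at z = 38 mm along its whole length, and the shaft lies in the vees. I'll hand in.

```bash
python3 -c "
from rig import manip
print(manip.finish_job())"
```

```text
the job is handed in; nothing more can be done
None
```

The plate is home on both pins and the job was handed in at about 16 s; no verdict was reported.

**What I did:** With shut fingers I pushed the plate's right edge about 6 mm in +y. With open fingers on the front edge I then pushed it in +x until it dropped onto the pins. The forces I read stayed within about 3 N.

**Last checks:**
- **Plate:** Its top measured 38.0 to 38.3 mm high at the front, middle and rear, so it lies flat on the seat. Its yaw was 0.100 against 0.099 rad for the station.
- **Pins:** Both show in their holes in the top picture.
- **Shaft and surroundings:** The shaft lies in the V-blocks. The bottle and plug gauge look unmoved. I did not measure the tools' and gauges' final positions.
- **Robot:** It is well clear, about 200 mm from the plate.

**What disagreed:**
- **Home position:** My plate fit is about 1.2 mm off the station fit in x and 0.8 to 1.2 mm in y. That is within the 2 mm calibration, and I trust the flat seating and the visible pins over it.
- **Station fits:** The edge fits scattered by 2 to 4 mm between cameras, so I used the top camera's.
- **Late +x push:** During the last part of the push, the rear-edge fit locked onto the guide bar. I ignored it and went by the pin in the hole and the contact force.

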